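Third hand for joining a canvas strainer

ROBOT

A 7-joint arm with a two-finger parallel gripper is mounted at the origin on a cart in front of the work surface, level with it; the furniture and walls round the work are solid. World frame = base frame: x ahead of the robot, y to its left, z up, the work surface at z = 0. Lengths are in m, angles in rad, forces in N, time in s.
With the tool pointing down it reaches from about 0.4 to 0.875 m from the base axis. Payload 19.3 kg.
Tool frame: the origin (TCP) lies between the finger pads; the fingertips stand bot.tcp_to_tips ahead of it and the grasp point (between the pads) is the TCP (bot.tcp_to_tips is the distance from the TCP to the fingertips, in m); z points along the fingers, y is the line along which they close (so a half turn about z gives the same grasp; the last joint's range is limited). The gripper opens to 85 mm and grips with 20 to 120 N. Pads are 22 mm wide; open, the fingers measure 114 mm over their backs; the gripper's body (76 mm by 85 mm) begins 54 mm behind the grasp point. The pads swing forward as they close: fully open they stand 13 mm farther back than shut.
Start: joints at [-1.414, 0.521, -0.036, 1.599, 0.021, 1.021, -0.113], TCP at [0.141, 0.609, 0.25] pointing down, gripper open.
Joint ranges: [-2.91, 2.91], [-0.3, 2.13], [-1.5, 1.42], [0.17, 2.43], [-1.26, 4.41], [0.16, 1.93], [-2.52, 2.52]. Speed limits (rad/s): [1.89, 1.89, 2.39, 2.39, 3.01, 3.01, 3.01].

INTERFACE

Orientations are given as [roll, pitch, yaw] about the fixed x, y, z axes, in that order (R = Rz(yaw) Ry(pitch) Rx(roll)).
In Python, from workcell import telemetry, grab_frame, bot gives the robot as it stands. The module is installed in compiled form; this text tells all that it offers.
- The arm moves only by the shell command python3 -m crank 'ROWS' [FORCE]. ROWS is text: rows parted by semicolons, each of 7 numbers parted by spaces: the finger opening in m, from 0 to 0.0854, then the shift along the tool's x, y, z in m, then the turn, a rotation vector about the tool's x, y, z in degrees. A call has exactly 8 rows; each row shifts and turns the commanded pose from where the row before left it, along the tool's axes as they then stand; what a row does not reach is not made up. A row lasts 1/12 s, in which the tool goes at most 41.7 mm and 7.16 degrees, less where a joint would pass 70% of its speed; a pose out of reach is approached as far as the arm can. A call with a gripper value outside its range is refused whole. The fingers move at their own pace and stop on an object; FORCE is the grip in N (left out, the last holds). Time passes only in rows, so rows that do not move let the fingers close, or fill a call up. It gives the time, the measured TCP pose, the force, the opening and the grip force at its end, in the units of the state.
- telemetry.observe(): the state, without advancing time (a new reading comes with each control period).
- grab_frame(name): name is "side" or "top"; returns a dict with "pixels" (384x512x3 uint8, red, green, blue), "depth" (384x512 float32, m along the optical axis (not along the pixel's ray), 0 where there is no reading), "vertical_fov" (degrees; the focal length in pixels is half the picture's height over the tangent of half this angle, whatever the lens; pixels are square), "cx", "cy" (the principal point, pixels), "distortion" ([k1, k2, p1, p2, k3] as OpenCV has them; the pictures are not rectified), "R" (3x3) and "t" (3): a world point X has camera coordinates R X + t. Camera axes: x right, y down, z forward; pixel columns grow to the right and rows downward; lengths in m; the calibration is good to about 2 mm. A picture is of the moment at which its call begins.
- bot.job_done(): hands the job in; it is judged then, once.
The state is a dict: "clock": time; "qpos": joint angles; "qd": joint speeds; "joint_efforts": joint torques, N m; "position": TCP position; "tool_rot": TCP orientation; "force": force on the tool from outside, world axes, zero at the start; "moment": the same for the moment, N m; "grip_width": finger opening in m; "finger_force": force on a finger pad.
Only numpy, scipy, OpenCV 4.12 (cv2) and the standard library are available. Lean on these libraries where they do the work, as an engineer would, in place of code of your own. Each camera call takes 0.05 s, during which the arm holds its last target. There are 200 camera calls.

TASK

Help me close this little canvas strainer: take the loose fourth side bar, lay it square on the joining jig and slide its two slots fully onto the tongues of the three joined sides. Then keep pressing it against them towards the jig's back fence with a steady push of about 12 newtons (the half-frame gives a few millimetres on its rubber buffers), never harder than 30, and finish while still holding it so, because I shall tack the corners next. Leave my hammer, tack tin and glue bottle where they are.

Things in the scene. Friction and masses are not known exactly. Their poses are not given: they have to be found in the camera images.
- rail: The loose fourth side: pale wooden bar 150 mm long (its y), 32 mm wide (x), 26 mm thick (z), about 80 g, flat on the desk. Origin: centre of its underside. In its +x long face are two slots, centred 59 mm either side of the middle, each 22 wide, 11 high, centred in the thickness, 15 deep. The -x face is plain. At the start +x points away from the robot, within 40 degrees.
- half_frame: The three joined sides: a U of pale bars (32 wide, 26 thick, 150 over all) on the jig, open along its own -x, towards the robot; underside level with the board's top. Origin: where the rail's origin belongs; with the rail fully home, origins and axes coincide. Side bar ends at x = +16 mm, inside of the back bar at +94. It slides only along +x, 0 to 11 mm, on rubber buffers.
- tongue_left (a point): Tip of the tongue on the half-frame's left (+y) side bar, at x = +3, y = +59, z = +13 mm in half_frame. The tongue sticks out 13 mm from the bar's end, is 18 mm wide and 8 mm thick, with a tapered tip. A slot of the rail goes over it.
- tongue_right (a point): The same on the right (-y) side bar, at x = +3, y = -59, z = +13 mm in half_frame.
- buffers (a point): Middle of the two rubber buffers on the fence, behind the half-frame's back bar, 28 mm above the desk (fixed to the jig). Together they push the half-frame back with 2 N per mm that it is pressed in from rest: 12 N at 6 mm. They return it when let go.
- jig: Joining jig, screwed down: plywood board 225 (its x) x 190 mm on 3 mm feet, top 15 mm above the desk; wooden fence at the +x end, top 45 mm; side guides; two brass turn buttons (tops 47 mm) over the side bars. Origin: middle of the board, at desk level; x points to the fence. The board is bare in front of the half-frame, whose origin rests at x = -62, y = 0, z = 15 mm here.
- hammer: Tack hammer with a wooden handle, 230 mm long, lying on the desk near its front edge, nearest the robot. Bystander.
- tack_tin: Flat grey metal tin, 65 x 96 x 19 mm, at the left of the desk. Bystander. Origin: centre of the underside.
- glue_bottle: White-capped bottle, 47 mm across, 95 mm tall, at the left of the desk. Bystander. Origin: centre of the underside.

How it is judged:
On the way:
1. the rail lies fully on both tongues, shoulders closed, flat on the jig (x of rail in the frame of half_frame between -0.003 and 0.003 m and y of rail in the frame of half_frame between -0.005 and 0.005 m and z of rail in the frame of half_frame between -0.003 and 0.004 m and angle between the x axis of rail and the x axis of half_frame, either way round below 0.05 rad), for 0.1 s.
At the end, for the whole second after the job is handed in: The robot still holds the rail: both joints are closed (gap under 2 mm, square within 0.03 rad, flat on the jig within 4 mm), the rail presses the half-frame with 7 to 18 N through the whole last second, and the fingers are on the rail (x of rail in the frame of half_frame between -0.002 and 0.003 m and y of rail in the frame of half_frame between -0.005 and 0.005 m and z of rail in the frame of half_frame between -0.003 and 0.004 m and angle between the x axis of rail and the x axis of half_frame, either way round below 0.03 rad and contact force between rail and half_frame between 7 and 18 N and contact force between the fingers and rail above 3 N and linear speed of rail below 0.01 m/s); the arm keeps its last pose, push and grip.
It fails at once if the rail is pressed against the half-frame with more than 30 N (contact force between rail and half_frame above 30 N).
It fails at once if a bystander (hammer, tack tin, glue bottle) is moved (distance of any of hammer, tack_tin, glue_bottle from where it was at the start of the episode above 0.02 m).
It also fails if it takes over 40 s, if anything falls off the work surface, if the arm or the gripper's body presses on something with over 40 N, if the wrist force passes 120 N, or if a joint passes its speed limit or range.

## Working session

There is one attempt and no reset: what is moved stays moved. The work goes in short steps, Python scripts to look and compute and a shell command to move; the robot and the scene stay as the last step left them, time stands still between calls to the robot, and variables do not carry over. Pictures are saved under pics/ and viewed, at most 10 in all, crops included, and the job is handed in when it is done.

```bash
mkdir -p pics; cat > h.py <<'E'
import numpy as np, cv2, pickle
from workcell import telemetry, grab_frame, bot
def K(f):
    h=f["pixels"].shape[0]; fl=h/2/np.tan(np.radians(f["vertical_fov"])/2)
    return np.array([[fl,0,f["cx"]],[0,fl,f["cy"]],[0,0,1.]])
def ray(f,uv):
    n=cv2.undistortPoints(np.array(uv,float).reshape(-1,1,2),K(f),np.array(f["distortion"],float)).reshape(-1,2)
    d=np.c_[n,np.ones(len(n))]@f["R"]; o=-np.array(f["R"]).T@f["t"]
    return o,d
def plane(f,uv,z):
    o,d=ray(f,uv); return o+d*((z-o[2])/d[:,2])[:,None]
def proj(f,X):
    r,_=cv2.Rodrigues(np.array(f["R"],float)); return cv2.projectPoints(np.array(X,float).reshape(-1,1,3),r,np.array(f["t"],float),K(f),np.array(f["distortion"],float))[0].reshape(-1,2)
def cloud(f):
    h,w=f["depth"].shape; u,v=np.meshgrid(np.arange(w),np.arange(h))
    o,d=ray(f,np.c_[u.ravel(),v.ravel()]); return (o+d*f["depth"].reshape(-1,1)).reshape(h,w,3)
E
python3 - <<'E'
from h import *
for n in("side","top"):
    f=grab_frame(n); pickle.dump(f,open(n+".pkl","wb")); cv2.imwrite(f"pics/{n}0.png",f["pixels"][...,::-1])
    print(n,f["vertical_fov"],-np.array(f["R"]).T@f["t"],f["R"][2],f["distortion"],(f["depth"]>0).mean())
s=telemetry.observe();print(s,bot.tcp_to_tips)
E
```

```text
side 44.26308123714014 [ 1.66301277 -0.04481681  0.6284909 ] [-0.87457911  0.10228346 -0.47397203] [-0.10932296  0.          0.          0.          0.        ] 0.9957784016927084
top 50.786688939200815 [0.44966339 0.06130547 1.24279127] [ 0.10165884  0.0160356  -0.99469007] [-0.12622704  0.          0.          0.          0.        ] 0.9794158935546875
{'clock': 0.1, 'qpos': array([-1.41418911,  0.5219327 , -0.0363155 ,  1.59991787,  0.02120009,
        1.02110318, -0.11276686]), 'qd': array([ 0.00074828, -0.00150034,  0.00019566, -0.0014596 ,  0.00018944,
       -0.00080082, -0.00099061]), 'joint_efforts': array([ 2.93771278e-03, -9.28488779e+01,  1.98413394e+00, -3.70534050e+01,
        1.81944855e-02,  5.40187248e-03, -6.36182494e-05]), 'position': array([0.14051949, 0.60872497, 0.2498088 ]), 'tool_rot': array([-3.14061926e+00,  7.34772412e-05,  2.91479674e+00]), 'force': array([ 0.68754794, -0.77453778, -0.03914669]), 'moment': array([ 0.02203999, -0.03038859, -0.02894469]), 'finger_force': 0.0, 'grip_width': 0.08533354024071685} 0.019
```

View pics/top0.png

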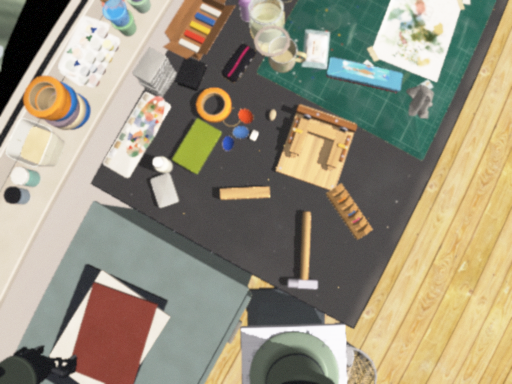

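View pics/side0.png

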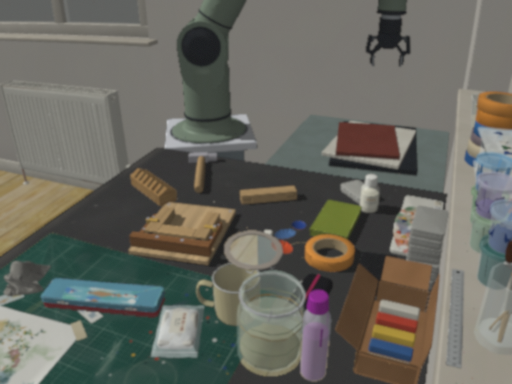

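The top view shows the rail at about (244,193), the jig at (318,147), the hammer at (305,250), the glue bottle at (162,163) and the tin at (164,190). In the side view the rail is at (268,195) and the jig at (185,232).

```bash
python3 - <<'E'
from h import *
T,S=[pickle.load(open(n+".pkl","rb")) for n in("top","side")]
def box(f,cx,cy,w,h):
    hsv=cv2.cvtColor(f["pixels"],cv2.COLOR_RGB2HSV)
    m=((hsv[...,0]>8)&(hsv[...,0]<28)&(hsv[...,1]>50)&(hsv[...,2]>90)).astype(np.uint8)
    k=np.zeros_like(m);k[cy-h:cy+h,cx-w:cx+w]=1; m*=k
    n,l,st,c=cv2.connectedComponentsWithStats(m); i=1+np.argmax(st[1:,4]); m=(l==i)
    return m
for nm,f,(a,b,w,h) in (("top",T,(244,193,40,25)),("side",S,(268,195,42,22))):
    m=box(f,a,b,w,h); c=cloud(f)[m]
    print(nm,m.sum(),"z pct",np.percentile(c[:,2],[5,25,50,75,95]))
    top=c[c[:,2]>np.percentile(c[:,2],75)-.006] if nm=="side" else c
    v,u=np.nonzero(m)
    if nm=="top":
        P=plane(f,np.c_[u,v],.026)[:,:2].astype(np.float32)
    else: P=top[:,:2].astype(np.float32)
    print(cv2.minAreaRect(P))
# jig depth/height picture from top camera, rectified ortho at z=.04
x0,x1,y0,y1=.45,.85,-.22,.25; s=1600/1000*1000
xs=np.arange(x1,x0,-1/1600);ys=np.arange(y1,y0,-1/1600)
Y,X=np.meshgrid(ys,xs)
uv=proj(T,np.c_[X.ravel(),Y.ravel(),np.full(X.size,.041)]).astype(np.float32)
im=cv2.remap(T["pixels"],uv[:,0].reshape(X.shape),uv[:,1].reshape(X.shape),cv2.INTER_CUBIC)
print(im.shape)
cv2.imwrite("pics/ortho.png",im[...,::-1])
E
```

```text
top 671 z pct [-0.00214444  0.02180493  0.02466412  0.02678047  0.02894512]
((0.5571150779724121, 0.13271987438201904), (0.0398707278072834, 0.1554417461156845), 0.8770378828048706)
side 666 z pct [0.0032311  0.01539416 0.02620168 0.02821262 0.02979811]
((1.1027042865753174, 0.07136097550392151), (0.14837567508220673, 1.139926791191101), 83.38329315185547)
(640, 752, 3)
```

View pics/ortho.png

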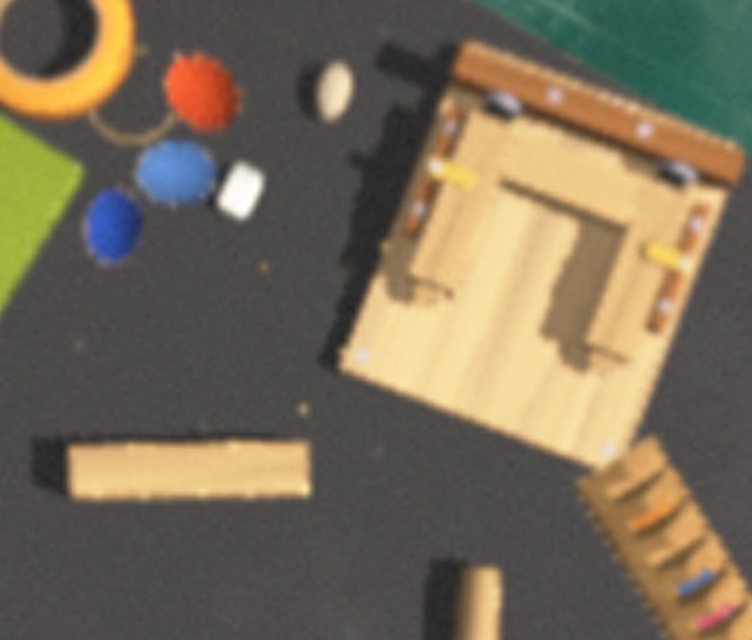

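```bash
python3 - <<'E'
from h import *
T=pickle.load(open("top.pkl","rb"))
# jig-aligned ortho, yaw -21.2deg, 3 px/mm, centred near hf; plane z=.041
a=np.radians(-21.2);c0=np.array([.70,-.075])
xs=np.arange(.13,-.13,-.0004);ys=np.arange(.15,-.15,-.0004)
Y,X=np.meshgrid(ys,xs)
W=np.c_[c0[0]+X.ravel()*np.cos(a)-Y.ravel()*np.sin(a),c0[1]+X.ravel()*np.sin(a)+Y.ravel()*np.cos(a)]
uv=proj(T,np.c_[W,np.full(X.size,.041)]).astype(np.float32)
im=cv2.remap(T["pixels"],uv[:,0].reshape(X.shape),uv[:,1].reshape(X.shape),cv2.INTER_CUBIC)
im=np.ascontiguousarray(im[:600])
for p in range(0,750,50): im[:4,p]=255
for p in range(0,600,50): im[p,:6]=255
z=cloud(T)[...,2].astype(np.float32)
cv2.imwrite("pics/jig.png",im[...,::-1])
zz=cv2.remap(z,uv[:,0].reshape(X.shape),uv[:,1].reshape(X.shape),cv2.INTER_NEAREST)
np.save("zz.npy",zz)
for r,c in((400,370),(120,370),(300,190),(300,560),(20,370),(560,370)): print(r,c,np.median(zz[r-8:r+8,c-8:c+8]))
E
```

```text
400 370 0.014831436
120 370 0.041247822
300 190 0.014164588
300 560 0.039091256
20 370 0.0028888367
560 370 0.0144512495
```

View pics/jig.png

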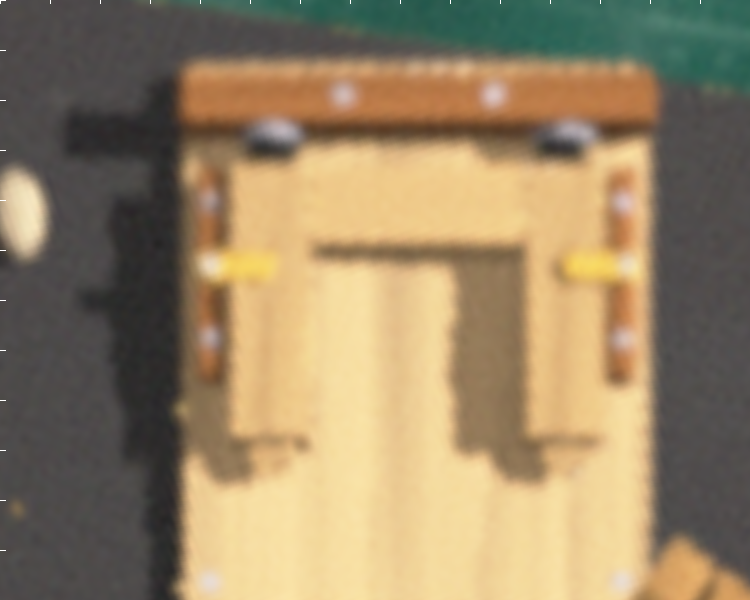

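The jig crop (0.4 mm/px) is square at yaw -21.2°. The side bar ends are at row 437, the inside of the back bar at row 245 and the U's centre at column 417. That puts half_frame near (0.637, -0.069). The rail is near (0.558, 0.1335) at yaw about 0.7°.

```bash
R="0.08 -0.032 -0.023 0 0 0 0"
python3 -m crank '0.08 -0.032 -0.023 0 0 0 0;0.08 -0.032 -0.023 0 0 0 0;0.08 -0.032 -0.023 0 0 0 0;0.08 -0.032 -0.023 0 0 0 0;0.08 -0.032 -0.023 0 0 0 0;0.08 -0.032 -0.023 0 0 0 0;0.08 -0.032 -0.023 0 0 0 0;0.08 -0.032 -0.023 0 0 0 0' 60
python3 -m crank '0.08 -0.032 -0.023 0 0 0 0;0.08 -0.032 -0.023 0 0 0 0;0.08 -0.032 -0.023 0 0 0 0;0.08 -0.032 -0.023 0 0 0 0;0.08 -0.032 -0.023 0 0 0 0;0.08 -0.032 -0.023 0 0 0 0;0.08 -0.032 -0.023 0 0 0 0;0.08 -0.032 -0.023 0 0 0 0'
python3 -m crank '0.08 0 0 0 0 0 7;0.08 0 0 0 0 0 7;0.08 0 0 0 0 0 7;0.08 0 0 0 0 0 7;0.08 0 0 0 0 0 7;0.08 0 0 0 0 0 7;0.08 0 0 0 0 0 7;0.08 0 0 0 0 0 7'
python3 -m crank '0.08 0 0 0 0 0 7;0.08 0 0 0 0 0 7;0.08 0 0 0 0 0 6;0.08 0 0 0 0 0 0;0.08 0 0 0 0 0 0;0.08 0 0 0 0 0 0;0.08 0 0 0 0 0 0;0.08 0 0 0 0 0 0'
```

```text
clock: 0.77
position: [0.3495, 0.3704, 0.2503]
tool_rot: [-3.141, -0.0, 2.915]
force: [0.6, 0.9, 0.2]
grip_width: 0.08
finger_force: 0.0
clock: 1.43
position: [0.5576, 0.1335, 0.2502]
tool_rot: [-3.141, -0.0, 2.915]
force: [0.9, 1.4, 0.2]
grip_width: 0.0802
finger_force: 0.0
clock: 2.1
position: [0.5565, 0.1353, 0.2501]
tool_rot: [-3.141, -0.0, 1.931]
force: [-0.1, 0.1, -0.6]
grip_width: 0.0799
finger_force: 0.0
clock: 2.77
position: [0.5567, 0.1352, 0.2503]
tool_rot: [3.142, -0.0, 1.59]
force: [-0.6, -0.8, -1.0]
grip_width: 0.0802
finger_force: 0.0
```

```bash
python3 -m crank '0.08 -0.0017 0.0015 0.03 0 0 0;0.08 0 0 0.03 0 0 0;0.08 0 0 0.03 0 0 0;0.08 0 0 0.03 0 0 0;0.08 0 0 0.03 0 0 0;0.08 0 0 0.03 0 0 0;0.08 0 0 0.03 0 0 0;0.08 0 0 0.015 0 0 0'
python3 -m crank '0.02 0 0 0 0 0 0;0.02 0 0 0 0 0 0;0.02 0 0 0 0 0 0;0.02 0 0 0 0 0 0;0.02 0 0 0 0 0 0;0.02 0 0 0 0 0 0;0.02 0 0 0 0 0 0;0.02 0 0 0 0 0 0' 60
python3 -m crank '0.02 0 0 -0.012 0 0 0;0.02 0 0 -0.012 0 0 0;0.02 0 0 -0.012 0 0 0;0.02 0 0 -0.012 0 0 0;0.02 0 0 -0.012 0 0 0;0.02 0 0 0 0 0 0;0.02 0 0 0 0 0 0;0.02 0 0 0 0 0 0'
```

```text
clock: 3.43
position: [0.5569, 0.1333, 0.0221]
tool_rot: [-3.139, 0.001, 1.589]
force: [0.5, -0.8, -0.1]
grip_width: 0.0799
finger_force: 0.0
clock: 4.1
position: [0.5591, 0.1338, 0.027]
tool_rot: [3.139, -0.001, 1.589]
force: [-0.7, -0.9, 8.8]
grip_width: 0.0306
finger_force: 59.0
clock: 4.77
position: [0.558, 0.1337, 0.0852]
tool_rot: [-3.141, -0.0, 1.589]
force: [-0.3, -0.2, -0.6]
grip_width: 0.0304
finger_force: 59.8
```

```bash
python3 -m crank '0.02 -0.024 0.006 -0.002 0 0 0;0.02 -0.024 0.006 -0.002 0 0 0;0.02 -0.024 0.006 -0.002 0 0 0;0.02 -0.024 0.006 -0.002 0 0 0;0.02 -0.024 0.006 -0.002 0 0 0;0.02 -0.024 0.006 0 0 0 0;0.02 -0.024 0.006 0 0 0 0;0.02 -0.024 0.005 0 0 0 0'
python3 -m crank '0.02 0 0 0 0 0 4.4;0.02 0 0 0 0 0 4.4;0.02 0 0 0 0 0 4.4;0.02 0 0 0 0 0 4.4;0.02 0 0 0 0 0 4.6;0.02 0 0 0 0 0 0;0.02 0 0 0 0 0 0;0.02 0 0 0 0 0 0'
python3 - <<'E'
from h import *
s=telemetry.observe();print(s["position"],s["tool_rot"],s["force"])
for n in("side","top"):
    f=grab_frame(n); pickle.dump(f,open(n+"1.pkl","wb"))
S=pickle.load(open("side1.pkl","rb"));T=pickle.load(open("top1.pkl","rb"))
a=cv2.resize(S["pixels"][150:280,110:330],None,fx=3.6,fy=3.6,interpolation=cv2.INTER_CUBIC)
cv2.imwrite("pics/s1.png",a[...,::-1])
x=np.radians(-21.2);c0=np.array([.6367,-.0686])
xs=np.arange(.11,-.11,-.0004);ys=np.arange(.12,-.12,-.0004)
Y,X=np.meshgrid(ys,xs)
W=np.c_[c0[0]+X.ravel()*np.cos(x)-Y.ravel()*np.sin(x),c0[1]+X.ravel()*np.sin(x)+Y.ravel()*np.cos(x)]
uv=proj(T,np.c_[W,np.full(X.size,.041)]).astype(np.float32)
im=cv2.remap(T["pixels"],uv[:,0].reshape(X.shape),uv[:,1].reshape(X.shape),cv2.INTER_CUBIC)
cv2.imwrite("pics/t1.png",im[...,::-1])
E
```

```text
clock: 5.43
position: [0.6084, -0.0588, 0.0945]
tool_rot: [-3.14, -0.0, 1.588]
force: [-0.2, 1.4, -0.2]
grip_width: 0.0305
finger_force: 59.8
clock: 6.1
position: [0.6084, -0.0575, 0.0949]
tool_rot: [-3.141, 0.0, 1.204]
force: [0.8, -1.4, -0.6]
grip_width: 0.0306
finger_force: 59.8
[ 0.60836365 -0.05753918  0.0949178 ] [-3.14101979e+00  3.25514829e-04  1.20365766e+00] [ 0.82255941 -1.35385132 -0.55473304]
```

View pics/t1.png

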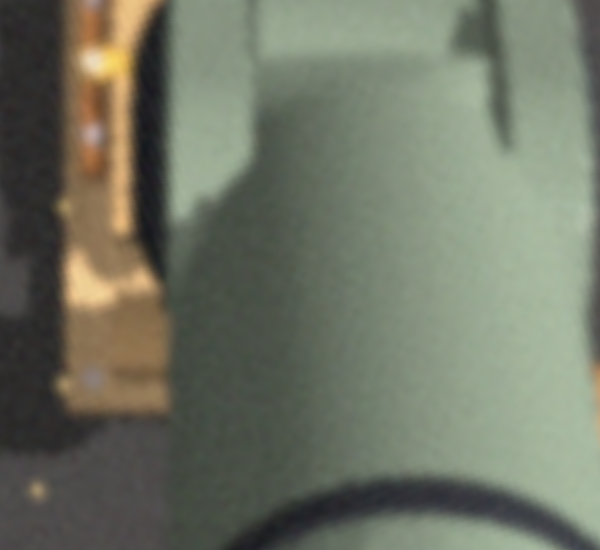

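View pics/s1.png

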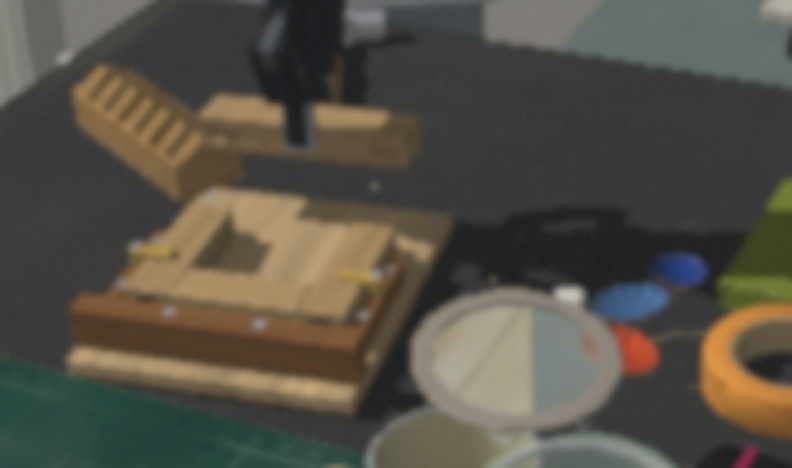

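The arm hides the rail from the top view. The side view shows the held rail at about (205-420, 95-165) in the crop, level and in front of the jig. I'll overlay the predicted corners on the side view to check it.

```bash
cat >> h.py <<'E'
def Rz(a): return np.array([[np.cos(a),-np.sin(a),0],[np.sin(a),np.cos(a),0],[0,0,1]])
def overlay(S,rail,hf,name,x0=120,x1=235,y0=155,y1=250,k=6.5):
    im=cv2.resize(S["pixels"][y0:y1,x0:x1],None,fx=k,fy=k,interpolation=cv2.INTER_CUBIC)
    im=np.ascontiguousarray(im[...,::-1])
    def line(pose,pts,col):
        p=np.array(pts,float)@Rz(pose[3]).T+np.array(pose[:3]); q=(proj(S,p)-[x0,y0]+.5)*k-.5
        for a,b in zip(q[:-1],q[1:]): cv2.line(im,tuple(int(v) for v in a),tuple(int(v) for v in b),col,1)
        return q
    t=.026
    q=line(rail,[(16,-75,26),(16,75,26),(-16,75,26),(-16,-75,26),(16,-75,26),(16,-75,0),(16,75,0),(16,75,26)]*np.array(1e-3),(0,0,255)); 
    line(rail,[(-16,75,26),(-16,75,0),(16,75,0)]*np.array(1e-3),(0,0,255))
    r=line(hf,[(16,-75,26),(16,-43,26),(94,-43,26),(94,43,26),(16,43,26),(16,75,26),(126,75,26),(126,-75,26),(16,-75,26)]*np.array(1e-3),(255,0,0))
    for s in(-59,59): line(hf,[(3,s-9,17),(3,s+9,17),(16,s+9,17),(16,s-9,17),(3,s-9,17)]*np.array(1e-3),(0,160,0))
    cv2.imwrite(name,im); return q
E
python3 - <<'E'
from h import *
S=pickle.load(open("side1.pkl","rb")); a=np.radians(-21.2)
overlay(S,(.6084,-.0575,.0949-.027,1.2037-np.pi/2),(.6367,-.0686,.015,a),"pics/o1.png")
E
```

```text
(no output)
```

View pics/o1.png

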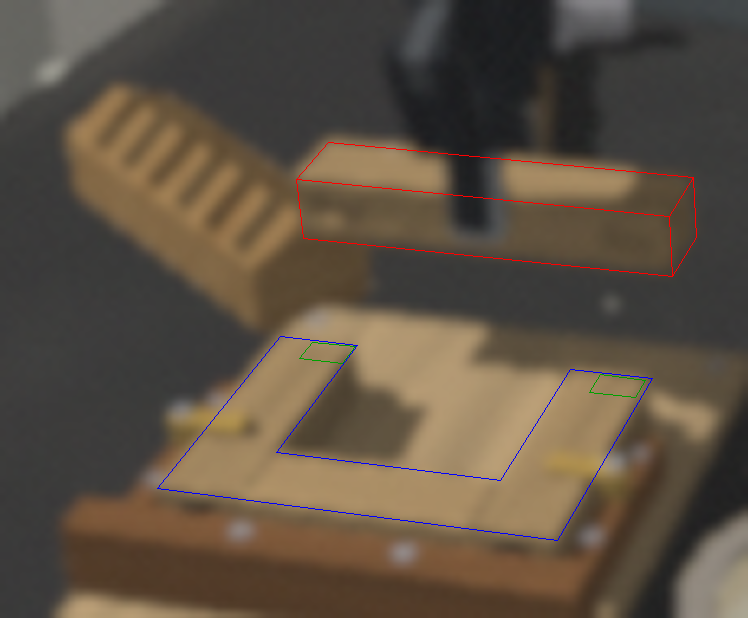

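The rail overlay fits to about 2 mm, with the real rail perhaps 2 mm higher, and half_frame is consistent too. Next I lower onto the bare board and feel for contact.

```bash
python3 -m crank '0.02 0 0 0.01 0 0 0;0.02 0 0 0.01 0 0 0;0.02 0 0 0.01 0 0 0;0.02 0 0 0.01 0 0 0;0.02 0 0 0.007 0 0 0;0.02 0 0 0 0 0 0;0.02 0 0 0 0 0 0;0.02 0 0 0 0 0 0'
python3 -m crank '0.02 0 0 0.0015 0 0 0;0.02 0 0 0 0 0 0;0.02 0 0 0.0015 0 0 0;0.02 0 0 0 0 0 0;0.02 0 0 0 0 0 0;0.02 0 0 0 0 0 0;0.02 0 0 0 0 0 0;0.02 0 0 0 0 0 0'
```

```text
clock: 6.87
position: [0.6088, -0.0577, 0.0485]
tool_rot: [3.141, 0.0, 1.201]
force: [-0.3, -0.1, 0.2]
grip_width: 0.0302
finger_force: 59.8
clock: 7.53
position: [0.6086, -0.0575, 0.0453]
tool_rot: [3.142, -0.0, 1.201]
force: [-0.3, 0.7, -1.1]
grip_width: 0.0304
finger_force: 59.8
```

```bash
python3 -m crank '0.02 0 0 0.001 0 0 0;0.02 0 0 0 0 0 0;0.02 0 0 0.001 0 0 0;0.02 0 0 0 0 0 0;0.02 0 0 0.001 0 0 0;0.02 0 0 0 0 0 0;0.02 0 0 0 0 0 0;0.02 0 0 0 0 0 0'
python3 -m crank '0.02 0 0 0.001 0 0 0;0.02 0 0 0 0 0 0;0.02 0 0 0 0 0 0;0.02 0 0 0 0 0 0;0.02 0 0 0 0 0 0;0.02 0 0 0 0 0 0;0.02 0 0 0 0 0 0;0.02 0 0 0 0 0 0'
```

```text
clock: 8.2
position: [0.6086, -0.0576, 0.0423]
tool_rot: [3.142, 0.0, 1.201]
force: [-0.2, -0.0, -1.1]
grip_width: 0.0304
finger_force: 59.9
clock: 8.87
position: [0.6086, -0.0576, 0.042]
tool_rot: [3.141, -0.0, 1.201]
force: [-4.9, 1.1, 14.3]
grip_width: 0.0306
finger_force: 61.4
```

```bash
python3 -m crank '0.02 0 0 -0.0007 0 0 0;0.02 0 0.004 0 0 0 0;0.02 0 0.004 0 0 0 0;0.02 0 0.004 0 0 0 0;0.02 0 0.003 0 0 0 0;0.02 0 0 0 0 0 0;0.02 0 0 0 0 0 0;0.02 0 0 0 0 0 0'
python3 -m crank '0.02 0 0.001 0 0 0 0;0.02 0 0.001 0 0 0 0;0.02 0 0.001 0 0 0 0;0.02 0 0.001 0 0 0 0;0.02 0 0.001 0 0 0 0;0.02 0 0 0 0 0 0;0.02 0 0 0 0 0 0;0.02 0 0 0 0 0 0'
python3 - <<'E'
from h import *
S=grab_frame("side"); a=np.radians(-21.2); s=telemetry.observe(); p=s["position"]
overlay(S,(p[0],p[1],p[2]-.027,s["tool_rot"][2]-np.pi/2),(.6367,-.0686,.015,a),"pics/o2.png",x0=130,x1=230,y0=170,y1=245,k=7.5)
E
```

```text
clock: 9.53
position: [0.623, -0.0632, 0.042]
tool_rot: [3.141, 0.0, 1.201]
force: [0.9, -1.2, 2.3]
grip_width: 0.0304
finger_force: 60.1
clock: 10.2
position: [0.6268, -0.0646, 0.0421]
tool_rot: [-3.141, -0.0, 1.201]
force: [-2.7, 1.5, 6.4]
grip_width: 0.0305
finger_force: 60.7
```

View pics/o2.png

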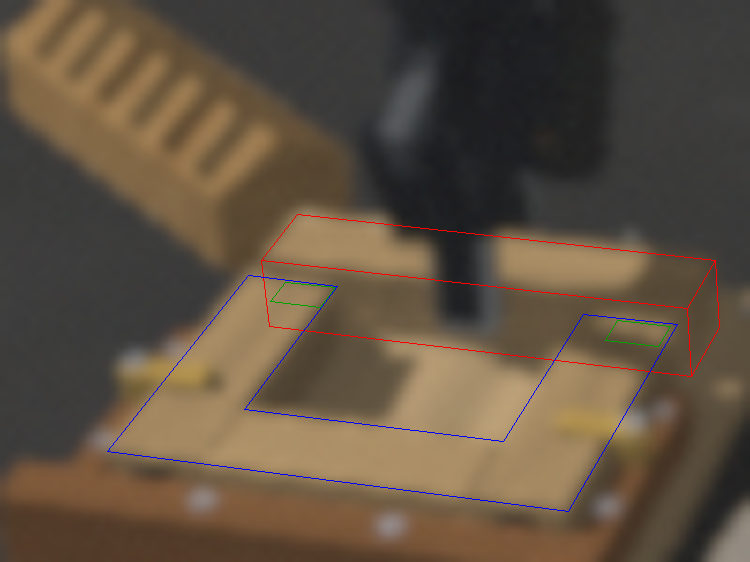

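The rail is now just at the tongue tips and consistent with the overlay. I'll advance slowly and watch the force.

```bash
python3 -m crank '0.02 0 0 -0.0004 0 0 0;0.02 0 0.001 0 0 0 0;0.02 0 0.001 0 0 0 0;0.02 0 0.001 0 0 0 0;0.02 0 0 0 0 0 0;0.02 0 0 0 0 0 0;0.02 0 0 0 0 0 0;0.02 0 0 0 0 0 0'
python3 -m crank '0.02 0 0.001 0 0 0 0;0.02 0 0.001 0 0 0 0;0.02 0 0.001 0 0 0 0;0.02 0 0 0 0 0 0;0.02 0 0 0 0 0 0;0.02 0 0 0 0 0 0;0.02 0 0 0 0 0 0;0.02 0 0 0 0 0 0'
```

```text
clock: 10.92
position: [0.63, -0.0659, 0.0424]
tool_rot: [-3.142, 0.0, 1.201]
force: [0.4, 0.1, -0.5]
grip_width: 0.0302
finger_force: 59.8
clock: 11.58
position: [0.6328, -0.067, 0.0424]
tool_rot: [3.142, 0.0, 1.201]
force: [0.7, -1.0, -1.4]
grip_width: 0.0306
finger_force: 59.8
```

No axial force 9 mm past the tips, so both tongues are in the slots. Continuing.

```bash
python3 -m crank '0.02 0 0.001 0 0 0 0;0.02 0 0.001 0 0 0 0;0.02 0 0.001 0 0 0 0;0.02 0 0 0 0 0 0;0.02 0 0 0 0 0 0;0.02 0 0 0 0 0 0;0.02 0 0 0 0 0 0;0.02 0 0 0 0 0 0'
python3 -m crank '0.02 0 0.001 0 0 0 0;0.02 0 0.001 0 0 0 0;0.02 0 0.001 0 0 0 0;0.02 0 0 0 0 0 0;0.02 0 0 0 0 0 0;0.02 0 0 0 0 0 0;0.02 0 0 0 0 0 0;0.02 0 0 0 0 0 0'
```

```text
clock: 12.25
position: [0.6355, -0.068, 0.0424]
tool_rot: [-3.141, 0.0, 1.201]
force: [0.2, 0.7, -0.4]
grip_width: 0.0307
finger_force: 59.8
clock: 12.92
position: [0.6383, -0.0691, 0.0423]
tool_rot: [-3.141, 0.0, 1.201]
force: [-2.5, 1.8, -0.4]
grip_width: 0.0305
finger_force: 59.8
```

```bash
python3 -m crank '0.02 0 0.001 0 0 0 0;0.02 0 0.001 0 0 0 0;0.02 0 0.001 0 0 0 0;0.02 0 0 0 0 0 0;0.02 0 0 0 0 0 0;0.02 0 0 0 0 0 0;0.02 0 0 0 0 0 0;0.02 0 0 0 0 0 0'
python3 -m crank '0.02 0 0.001 0 0 0 0;0.02 0 0 0 0 0 0;0.02 0 0 0 0 0 0;0.02 0 0 0 0 0 0;0.02 0 0 0 0 0 0;0.02 0 0 0 0 0 0;0.02 0 0 0 0 0 0;0.02 0 0 0 0 0 0'
```

```text
clock: 13.58
position: [0.6407, -0.07, 0.0423]
tool_rot: [-3.14, 0.0, 1.201]
force: [-6.3, 1.6, 2.0]
grip_width: 0.0305
finger_force: 60.3
clock: 14.25
position: [0.6414, -0.0703, 0.0423]
tool_rot: [-3.14, 0.0, 1.201]
force: [-8.0, 3.6, 3.5]
grip_width: 0.0304
finger_force: 60.4
```

```bash
python3 -m crank '0.02 0 0.001 0 0 0 0;0.02 0 0.0008 0 0 0 0;0.02 0 0 0 0 0 0;0.02 0 0 0 0 0 0;0.02 0 0 0 0 0 0;0.02 0 0 0 0 0 0;0.02 0 0 0 0 0 0;0.02 0 0 0 0 0 0'
python3 - <<'E'
from h import *
S=grab_frame("side"); a=np.radians(-21.2); s=telemetry.observe(); p=s["position"]
F=[telemetry.observe()["force"]]
for i in range(6): grab_frame("top");F.append(telemetry.observe()["force"])
F=np.mean(F,0);print(F,F[:2]@[.932,-.362],p)
im=cv2.resize(S["pixels"][170:245,130:230],None,fx=7.5,fy=7.5,interpolation=cv2.INTER_CUBIC);cv2.imwrite("pics/f.png",im[...,::-1])
E
```

```text
clock: 14.92
position: [0.6428, -0.0708, 0.0423]
tool_rot: [-3.139, 0.0, 1.201]
force: [-10.1, 3.2, 5.3]
grip_width: 0.0305
finger_force: 60.6
[-10.17828718   3.87494794   5.65868149] -10.88889481012466 [ 0.6427441  -0.07078548  0.04223373]
```

View pics/f.png

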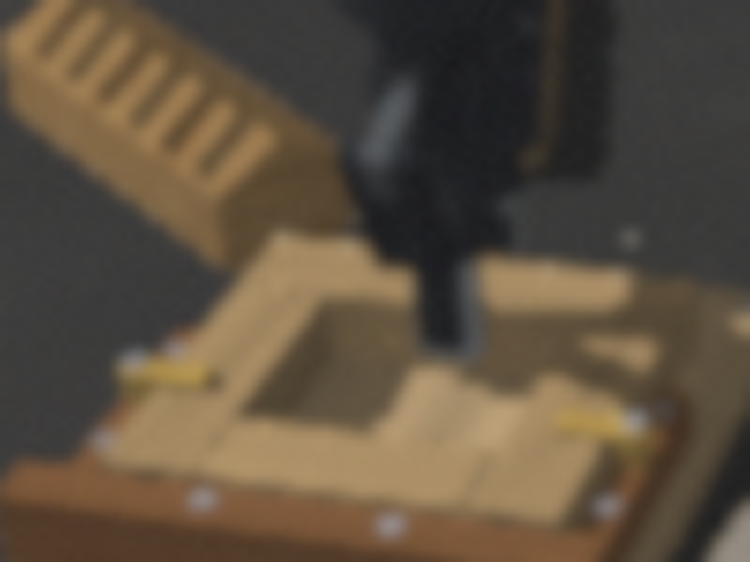

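The frame is closed: the rail meets both bars flush, with no gap at (275,240) or at the right corner, and its top is level with theirs. The push is about 11 N, so I'll add a hair and hand in.

```bash
python3 -m crank '0.02 0 0.0005 0 0 0 0;0.02 0 0 0 0 0 0;0.02 0 0 0 0 0 0;0.02 0 0 0 0 0 0;0.02 0 0 0 0 0 0;0.02 0 0 0 0 0 0;0.02 0 0 0 0 0 0;0.02 0 0 0 0 0 0'
python3 -c "
from workcell import bot
print(bot.job_done())"
```

```text
clock: 15.93
position: [0.6431, -0.0709, 0.0422]
tool_rot: [-3.139, 0.0, 1.201]
force: [-9.9, 3.6, 6.3]
grip_width: 0.0301
finger_force: 60.7
the job is handed in; nothing more can be done
None
```

The fourth side bar is on both tongues with the corners closed as far as the side camera shows. The arm is still gripping it and pressing it towards the fence at about 11 N by the wrist force reading. I handed the job in at about 16 s, and no result was reported back.

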